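Second course of a toy farmyard wall

ROBOT

A 7-joint arm with a two-finger parallel gripper is mounted at the origin on the work surface. World frame = base frame: x ahead of the robot, y to its left, z up, the work surface at z = 0. Lengths are in m, angles in rad, forces in N, time in s.
With the tool pointing down it reaches from about 0.4 to 0.85 m from the base axis. Payload 10.4 kg.
Tool frame: the origin (TCP) lies at the very end of the fingers, on their centre line; the grasp point (between the pads) lies manip.hold_point_z behind it (manip.hold_point_z is the distance from the TCP to the grasp point, in m); z points along the fingers, y is the direction in which the jaws open and shut (so a half turn about z gives the same grasp; the last joint's range is limited). The gripper opens to 85 mm and grips with 20 to 120 N. Pads are 22 mm wide; open, the fingers measure 114 mm over their backs; the gripper's body (76 mm by 85 mm) begins 54 mm behind the grasp point. The pads swing forward as they close: fully open they stand 13 mm farther back than shut.
Start: joints at [-1.345, 0.332, -0.065, 1.46, 0.022, 1.35, -0.088], TCP at [0.154, 0.606, 0.231] pointing down, gripper open.
Joint ranges: [-2.6, 2.6], [-0.5, 2.12], [-1.47, 1.34], [0.16, 2.42], [-1.27, 4.41], [0.06, 2.06], [-2.6, 2.6]. Speed limits (rad/s): [2.22, 2.22, 2.79, 2.79, 3.14, 3.14, 3.14].

INTERFACE

Orientations are given as a unit quaternion [x, y, z, w].
In Python, from workcell import manip gives the robot as it stands.
- The arm moves only by the tool jog_arm, never from a script. Its arguments are lists of equal length, an entry for each row: "translation": the shift along the world's x, y, z in mm, a list of three; "turn": the turn about the world's z in degrees. In form: {"translation": [[x, y, z], ...], "turn": [turn, ...]}. A call has 1 to 12 rows; each row is the pose to reach, as a shift and turn from the pose measured when the call began; what a row does not reach only later rows make up. A row lasts 1/12 s, in which the tool goes at most 41.7 mm and 7.16 degrees, less where a joint would pass 70% of its speed; a pose out of reach is approached as far as the arm can. A call with a gripper value outside its range is refused whole. "grip" is the finger opening in mm, from 0 to 85.4, set as the call begins (left out, the last holds). The fingers move at their own pace and stop on an object; "grip_force" is the grip in N (left out, the last holds). Time passes only in rows, so rows that repeat a pose let the fingers close. It gives the time, the measured TCP pose, the force and the opening at its end, in the units of the state.
- manip.get_obs(): the state, without advancing time (a new reading comes with each control period).
- manip.camera(name): name is "scene" or "top" or "wrist"; returns a dict with "frame" (480x640x3 uint8, red, green, blue), "mtx" (3x3 intrinsics, pixels), "pose" (4x4, takes a point from camera to world coordinates). Camera axes: x right, y down, z forward; pixel columns grow to the right and rows downward; lengths in m; the calibration is good to about 2 mm. A picture is of the moment at which its call begins. There is no depth.
- manip.hand_in(): hands the job in, once; it reports no verdict.
Trained networks look in a picture, given as the dict that the camera call returned (one of the last four; its "shot" number tells which), for a name from the list of things; names that differ only in an ending like _2 or _b are one class to them, and where a whole thing is asked for, a point or a joint stands for the part that bears it (a point fixed in the world has none). Each returns a list of dicts, best first, with "confidence" (0 to 1); they miss things now and then, are a little off and sometimes report something else, mostly with a low value. They report only what shows in the picture. A call takes as long as a camera call. They do not tell look-alikes from the thing itself.
- manip.outline_of(picture, label): "mask" (480x640 bool, what is visible of it) and "extent" ([left, top, right, bottom] in pixels, round what is visible of it).
- manip.pinpoint(picture, label): "at" ([column, row] in pixels: a listed point, or the origin of a listed thing).
The state is a dict: "clock": time; "joint_pos": joint angles; "joint_velocities": joint speeds; "tau": joint torques, N m; "position": TCP position; "ee_rot": TCP orientation; "ft_force": force on the tool from outside, world axes, zero at the start; "torque": the same for the moment, N m; "grip_width": opening from 0.0 (shut) to 1.0 (fully open).
Only numpy, scipy, OpenCV 4.12 (cv2) and the standard library are available. Lean on these libraries where they do the work, as an engineer would, in place of code of your own. Each camera call takes 0.05 s, during which the arm holds its last target. There are 200 camera calls.

TASK

Beside the tin tractor stands the start of its toy farmyard wall: three pine bricks glued end to end on a dark plinth. Lay the two loose full-length bricks flat on top as the second course in running bond, one centred over each of the two joints below and in line with the wall, so that the course is offset by half a brick and the ends step in. Leave the loose half brick where it lies.

Things in the scene. Friction and masses are not known exactly. Their poses are not given: they have to be found in the camera images.
- wall: Bottom course, fixed: dark plinth 262 x 60 x 10 mm with a row of three glued pine bricks, each 74 long, 36 wide, 30 high, with two open joints 6 mm wide between them (pitch 80 mm). Origin: centre of the plinth's underside, on the table. x along the row, y across, z up. The bricks' flat top is 40 mm above the origin; the joints lie at x = -40 and +40 mm, y = 0. Same either way round.
- brick_a: Loose full-length pine brick, 74 long (x) x 36 wide (y) x 30 high (z) mm, about 40 g, lying flat on the table. Origin: centre of its underside, z up. Same as brick_b; either may go over either joint.
- brick_b: Loose full-length pine brick, 74 long (x) x 36 wide (y) x 30 high (z) mm, about 40 g, lying flat on the table. Origin: centre of its underside, z up. Same as brick_a.
- half_brick: Loose half-length pine brick, 34 long (x) x 36 wide (y) x 30 high (z) mm, about 20 g, lying on the table among the full ones; not needed for this course. Origin: centre of its underside, z up.
Mind the look-alikes: they are no part of the job. What is shaped like the brick_a but grey is not meant. What is shaped like the brick_b but purple is not meant.

How it is judged:
At the end, for the whole second after the job is handed in: Both full bricks rest on the bottom course, one at each joint: centre within 13 mm of the joint along the row and 11 mm of the centre line, turned under 11 and tilted under 6 degrees, underside 36 to 45 mm above the wall's origin, at rest. Half brick within 25 mm of its start (((x of brick_a in the frame of wall between 0.027 and 0.053 m and x of brick_b in the frame of wall between -0.053 and -0.027 m) or (x of brick_a in the frame of wall between -0.053 and -0.027 m and x of brick_b in the frame of wall between 0.027 and 0.053 m)) and y of brick_a in the frame of wall between -0.011 and 0.011 m and z of brick_a in the frame of wall between 0.036 and 0.045 m and angle between each of brick_a, brick_b's own z axis and vertical below 0.105 rad and angle between the x axis of each of brick_a, brick_b and the x axis of wall, either way round below 0.192 rad and linear speed of each of brick_a, brick_b below 0.02 m/s and angular speed of each of brick_a, brick_b below 0.2 rad/s and y of brick_b in the frame of wall between -0.011 and 0.011 m and z of brick_b in the frame of wall between 0.036 and 0.045 m and distance of half_brick from where it was at the start of the episode below 0.025 m); the robot touches nothing.
It fails at once if the half brick is moved by more than 25 mm (distance of half_brick from where it was at the start of the episode above 0.025 m).
It also fails if it takes over 54 s, if anything falls off the work surface, if the arm or the gripper's body presses on something with over 40 N, if the wrist force passes 120 N, or if a joint passes its speed limit or range.

## Working session

There is one attempt and no reset: what is moved stays moved. The work goes in short steps, Python scripts to look and compute and a tool call to move; the robot and the scene stay as the last step left them, time stands still between calls to the robot, and variables do not carry over. Pictures are saved under pics/ and viewed, about 8 in all and at most 12, crops included, and the job is handed in when it is done.

Besides the shell and the picture viewer there is one more tool, called after ">>>" as name([rows], argument=value, ...), one row to a line, values as JSON. jog_arm: Moves the arm, as the interface text tells. Its arguments: {"type":"object","properties":{"translation":{"type":"array"},"turn":{"type":"array"},"grip":{"type":"number"},"grip_force":{"type":"number"}},"required":["translation","turn"]}

```bash
mkdir -p pics
cat > h.py <<'E'
import numpy as np, cv2
from workcell import manip
def save(n,im): cv2.imwrite(f'pics/{n}.png',cv2.cvtColor(im,cv2.COLOR_RGB2BGR))
def ray(c,uv,z):
    uv=np.array(uv,float).reshape(-1,2)
    d=np.c_[uv,np.ones(len(uv))]@np.linalg.inv(c['mtx']).T@c['pose'][:3,:3].T
    o=c['pose'][:3,3]
    return o+d*((z-o[2])/d[:,2])[:,None]
def proj(c,P):
    P=np.array(P,float).reshape(-1,3)
    q=(P-c['pose'][:3,3])@c['pose'][:3,:3]
    q=q@c['mtx'].T
    return q[:,:2]/q[:,2:]
E
python3 - <<'E'
from h import *
t=manip.camera('top'); s=manip.camera('scene')
save('top0',t['frame']); save('scene0',s['frame'])
print(t['pose'],t['mtx'],manip.hold_point_z)
o=manip.get_obs(); print(o['clock'],o['position'],o['ee_rot'],o['grip_width'])
for l in ['wall','brick_a','half_brick']:
  for d in manip.outline_of(t,l): print(l,d['confidence'],d['extent'],ray(t,[(d['extent'][0]+d['extent'][2])/2,(d['extent'][1]+d['extent'][3])/2],.03))
  for d in manip.pinpoint(t,l): print(' pin',l,d['confidence'],d['at'],ray(t,d['at'],0))
E
```

```text
[[ 0.01857093 -0.99214461  0.12371009  0.39703371]
 [-0.99961246 -0.02099061 -0.01828461  0.08391666]
 [ 0.02073773 -0.12332258 -0.99214993  0.84662146]
 [ 0.          0.          0.          1.        ]] [[567.63404506   0.         311.84969783]
 [  0.         567.63404506 253.58750071]
 [  0.           0.           1.        ]] 0.0187
0.1 [0.15383139 0.60540952 0.23059778] [ 1.24073796e-01  9.92272776e-01 -6.54779657e-04 -4.87476594e-05] 0.9967110042586367
wall 0.88 [398.1, 153.7, 458.3, 329.1] [[ 0.52038145 -0.10069103  0.03      ]]
 pin wall 0.23 [272.0, 185.4] [[0.60599958 0.13098192 0.        ]]
brick_a 0.92 [308.0, 206.0, 338.1, 261.5] [[0.52832229 0.05308967 0.03      ]]
brick_a 0.9 [115.6, 246.0, 146.2, 293.5] [[0.46998847 0.32816274 0.03      ]]
brick_a 0.69 [243.4, 248.2, 272.8, 302.2] [[0.46585558 0.14570252 0.03      ]]
brick_a 0.56 [119.5, 165.6, 177.0, 219.2] [[0.58385595 0.30952447 0.03      ]]
 pin brick_a 0.93 [319.8, 235.1] [[0.53097522 0.05683283 0.        ]]
 pin brick_a 0.88 [323.1, 327.2] [[0.39318076 0.04962381 0.        ]]
 pin brick_a 0.86 [149.3, 193.8] [[0.58859343 0.31611582 0.        ]]
 pin brick_a 0.84 [135.2, 272.2] [[0.4691432  0.33057029 0.        ]]
 pin brick_a 0.59 [258.5, 272.7] [[0.47214076 0.14748911 0.        ]]
half_brick 0.82 [256.3, 165.9, 286.5, 196.2] [[0.60511823 0.13037373 0.03      ]]
 pin half_brick 0.66 [270.2, 180.1] [[0.61420228 0.13394873 0.        ]]
```

View pics/top0.png

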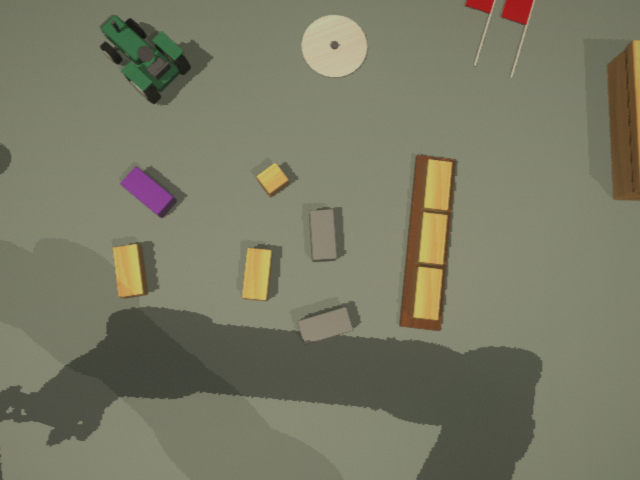

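View pics/scene0.png

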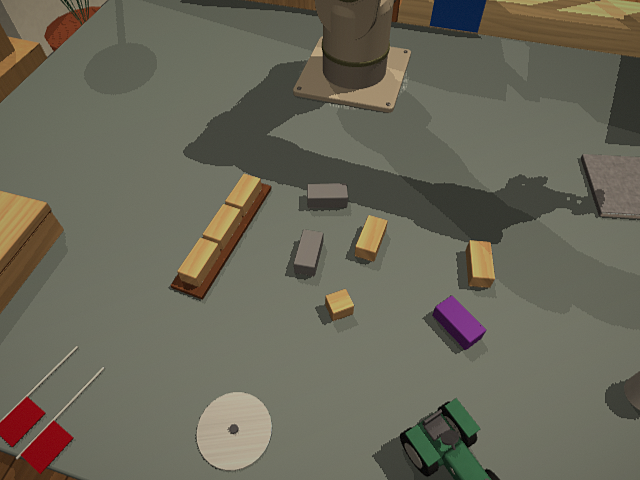

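The top view shows these candidates:
- Pine full bricks at (130,270) and (257,273). These fit the description.
- Grey look-alikes at (323,235) and (325,323).
- A purple look-alike at (148,192).
- The half brick at (272,180).
- The wall at about (430,240).

Next I'll fit the top faces by colour and confirm with one crop.

```bash
cat >> h.py <<'E'
def tops(c,zf=lambda u,v:.03,vmin=150,amin=200):
    hsv=cv2.cvtColor(c['frame'],cv2.COLOR_RGB2HSV)
    m=((hsv[...,0]>12)&(hsv[...,0]<32)&(hsv[...,1]>90)&(hsv[...,2]>vmin)).astype(np.uint8)
    m=cv2.morphologyEx(m,cv2.MORPH_OPEN,np.ones((3,3),np.uint8))
    out=[]
    for k in cv2.findContours(m,cv2.RETR_EXTERNAL,cv2.CHAIN_APPROX_NONE)[0]:
        if cv2.contourArea(k)<amin: continue
        k=k[:,0].astype(float); u,v=k.mean(0); z=zf(u,v)
        w=ray(c,k,z)[:,:2]*1000
        (x,y),(a,b),an=cv2.minAreaRect(w.astype(np.float32))
        if a<b: a,b,an=b,a,an+90
        an=(an+90)%180-90
        out.append(dict(px=(u,v),z=z,xy=(x,y),size=(a,b),ang=an,box=cv2.boxPoints(((x,y),(a,b),an))))
    return out,m
E
python3 - <<'E'
from h import *
t=manip.camera('top')
o,m=tops(t,lambda u,v:.04 if u>390 else .03)
im=t['frame'].copy()
for d in o:
    print(*[np.round(d[k],1) for k in('px','xy','size','ang')],d['z'])
big=cv2.resize(im[140:350,90:480],None,fx=2,fy=2,interpolation=cv2.INTER_CUBIC)
for d in o:
    p=proj(t,np.c_[d['box']/1000,np.full(4,d['z'])]); cv2.polylines(big,[((p-[90,140])*2).astype(int)],True,(0,0,255),1)
save('crop0',big)
E
```

```text
[427.4 293. ] [444.8 -96.7] [73.  35.3] -5.7 0.04
[256.  273.5] [468.4 148.6] [73.1 35.4] -4.4 0.03
[127.3 270. ] [469.6 333.5] [72.9 35.1] 10.2 0.03
[432.4 237.8] [ 524.3 -104.6] [73.  35.2] -5.7 0.04
[271.6 177.7] [610.4 129.9] [35.3 33.1] -52.2 0.03
[437.4 184.4] [ 603.6 -112.4] [73.2 35.3] -5.7 0.04
[637.3  92.5] [ 751.7 -413.6] [168.6   9.2] -3.1 0.04
```

View pics/crop0.png

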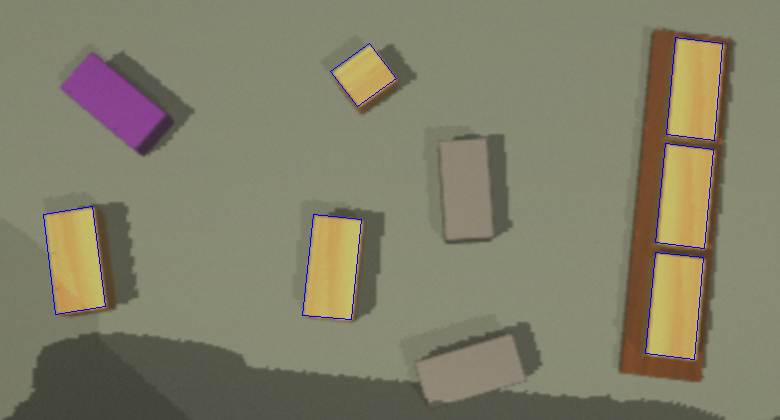

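The crop confirms it. The outlines fit at 73 x 35 mm, close to the real size. Pine full bricks are at crop (75,260) and (332,267); grey and purple are separate. The joints come out at about (484.5,-100.7) and (564.0,-108.5) mm, with the row at -5.7°. Moving over the far brick now.

>>> jog_arm([
  [26,-22,-5],
  [53,-45,-10],
  [80,-68,-20],
  [110,-95,-30],
  [140,-120,-40],
  [170,-146,-50],
  [200,-172,-60],
  [230,-198,-70],
  [260,-224,-80],
  [285,-245,-90],
  [305,-262,-97],
  [316,-272,-100],
], turn=[2,4,6,8,10,12,14,16,18,20,22,24.5], grip=85)

```text
clock: 1.45
position: [0.4723, 0.3301, 0.1302]
ee_rot: [-0.088, 0.996, -0.001, -0.0]
ft_force: [0.3, -0.1, -0.4]
grip_width: 0.995
```

```bash
cat > st.py <<'E'
from h import *
o=manip.get_obs(); q=o['ee_rot']
from scipy.spatial.transform import Rotation as R
M=R.from_quat(q).as_matrix()
print('t',o['clock'],'pos',np.round(o['position']*np.float64(1000),1),'jaw',np.degrees(np.arctan2(M[1,1],M[0,1]))%180,'tilt',np.degrees(np.arccos(-M[2,2])),'f',np.round(o['ft_force'],1),'g',o['grip_width'])
E
python3 st.py
python3 - <<'E'
from h import *
w=manip.camera('wrist'); save('w1',w['frame'])
o,m=tops(w,vmin=110,amin=800)
for d in o: print(*[np.round(d[k],1) for k in('px','xy','size','ang')])
E
```

```text
t 1.45 pos [472.3 330.1 130.2] jaw 100.09970475355006 tilt 0.10659974935406172 f [ 0.3 -0.1 -0.4] g 0.9954427949428059
[322.5 229.9] [468.3 332.7] [75.5 35.8] 10.3
[ 49.8 178.3] [467.5 156. ] [77.1 50.1] -4.5
```

The wrist camera agrees within 1 mm. Descending.

>>> jog_arm([
  [-3,3,0],
  [-3,3,-15],
  [-3,3,-35],
  [-3,3,-55],
  [-3,3,-75],
  [-3,3,-92],
  [-3,3,-106],
  [-3,3,-116],
  [-3,3,-122],
  [-3,3,-126],
  [-3,3,-127],
  [-3,3,-127],
], turn=[0,0,0,0,0,0,0,0,0,0,0,0])

```text
clock: 2.5
position: [0.4708, 0.3319, 0.0035]
ee_rot: [-0.089, 0.996, -0.001, 0.0]
ft_force: [-0.0, -0.4, 0.4]
grip_width: 0.994
```

>>> jog_arm([
  [0,0,0],
  [0,0,0],
  [0,0,0],
  [0,0,0],
  [0,0,0],
  [0,0,0],
  [0,0,0],
  [0,0,0],
  [0,0,0],
  [0,0,0],
  [0,0,0],
  [0,0,0],
], turn=[0,0,0,0,0,0,0,0,0,0,0,0], grip=20, grip_force=35)

```text
clock: 3.5
position: [0.4711, 0.3321, 0.004]
ee_rot: [-0.089, 0.996, -0.001, 0.001]
ft_force: [-0.8, -0.7, 5.8]
grip_width: 0.419
```

>>> jog_arm([
  [0,0,5],
  [0,0,15],
  [0,0,30],
  [0,0,50],
  [0,0,70],
  [0,0,90],
  [0,0,110],
  [0,0,120],
  [0,0,125],
  [0,0,127],
  [0,0,127],
], turn=[0,0,0,0,0,0,0,0,0,0,0])

```text
clock: 4.42
position: [0.4709, 0.3319, 0.1306]
ee_rot: [-0.089, 0.996, -0.001, 0.0]
ft_force: [0.0, -0.1, -0.4]
grip_width: 0.417
```

```bash
python3 st.py
python3 - <<'E'
from h import *
w=manip.camera('wrist'); save('w2',w['frame'])
E
```

```text
t 4.4167 pos [470.9 331.9 130.6] jaw 100.19816095323812 tilt 0.1407845440692592 f [ 0.  -0.1 -0.4] g 0.4172051071705988
```

View pics/w2.png

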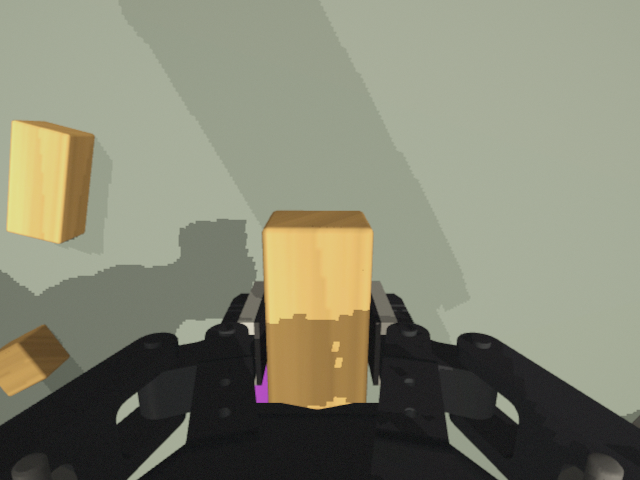

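The brick is gripped square, at 35.6 mm opening. Carrying it to the far joint.

>>> jog_arm([
  [3,-15,0],
  [10,-45,0],
  [18,-83,0],
  [26,-121,0],
  [34,-159,0],
  [42,-197,0],
  [50,-235,0],
  [58,-273,0],
  [67,-311,0],
  [75,-349,0],
  [82,-380,0],
  [87,-405,0],
], turn=[-1,-2,-3,-4,-6,-8,-10,-12,-13,-14,-15,-15.9])

```text
clock: 5.47
position: [0.5569, -0.0774, 0.1292]
ee_rot: [0.052, 0.999, -0.002, -0.001]
ft_force: [0.6, 0.6, -0.5]
grip_width: 0.412
```

>>> jog_arm([
  [4,-15,0],
  [7,-28,0],
  [8,-33,0],
  [8,-34,0],
  [8,-34,0],
  [8,-34,0],
  [8,-34,0],
  [8,-34,0],
], turn=[0,0,0,0,0,0,0,0])

```text
clock: 6.13
position: [0.5649, -0.1104, 0.1292]
ee_rot: [0.051, 0.999, -0.002, -0.001]
ft_force: [0.8, 0.3, 1.4]
grip_width: 0.413
```

```bash
python3 st.py
python3 - <<'E'
from h import *
w=manip.camera('top'); save('t3',w['frame'])
# held brick: expected top at about TCP z -4+30
z=.130-.004+.03
o,m=tops(w,lambda u,v:z if u>390 else .03)
for d in o: print(*[np.round(d[k],1) for k in('px','xy','size','ang')],d['z'])
E
```

```text
t 6.1333 pos [ 564.9 -110.4  129.2] jaw 84.12058284113058 tilt 0.21910843499470958 f [0.8 0.3 1.4] g 0.41285023946522764
[427.4 293. ] [438.  -70.7] [62.4 30.1] -5.7 0.156
[256.  273.5] [468.4 148.7] [73.  35.3] -4.4 0.03
[431.5 238.8] [505.9 -77.4] [62.4 30. ] -5.7 0.156
[455.6 209.5] [ 544.3 -106.7] [35.3 34.3] 85.3 0.156
[271.6 177.7] [610.3 130. ] [35.  33.1] -52.2 0.03
[618. 305.] [ 440.5 -298.3] [435.3  67.5] -3.1 0.156
[600.4 124.1] [ 656.2 -292.1] [66.4 26.1] 2.7 0.156
[553.2  24.6] [ 791.2 -238.2] [55.9 14.4] -2.0 0.156
```

The visible end of the held brick puts its centre at about (563.7,-108.6), on target. Lowering.

>>> jog_arm([
  [0,0,-10],
  [0,0,-25],
  [0,0,-40],
  [0,0,-55],
  [0,0,-66],
  [0,0,-74],
  [0,0,-79],
  [0,0,-82],
  [0,0,-84],
  [0,0,-85],
  [0,0,-85],
  [0,0,-85],
], turn=[0,0,0,0,0,0,0,0,0,0,0,0])

```text
clock: 7.18
position: [0.5652, -0.1106, 0.0447]
ee_rot: [0.051, 0.999, -0.002, -0.0]
ft_force: [-0.8, 0.3, 1.0]
grip_width: 0.415
```

```bash
python3 st.py
```

```text
t 7.1833 pos [ 565.2 -110.6   44.7] jaw 84.10784926591076 tilt 0.20977573416624026 f [-0.8  0.3  1. ] g 0.41524801254055893
```

>>> jog_arm([
  [0,0,-0.5],
  [0,0,-1],
  [0,0,-1],
  [0,0,-1],
], turn=[0,0,0,0])

```text
clock: 7.52
position: [0.5655, -0.1107, 0.044]
ee_rot: [0.051, 0.999, -0.002, 0.0]
ft_force: [0.1, 0.0, 2.4]
grip_width: 0.419
```

>>> jog_arm([
  [0,0,0],
  [0,0,0],
  [0,0,0],
  [0,0,0],
  [0,0,0],
  [0,0,0],
  [0,0,0],
  [0,0,0],
  [0,0,0],
  [0,0,0],
], turn=[0,0,0,0,0,0,0,0,0,0], grip=80)

```text
clock: 8.35
position: [0.5655, -0.1106, 0.044]
ee_rot: [0.051, 0.999, -0.002, 0.0]
ft_force: [0.7, -0.5, 0.8]
grip_width: 0.936
```

>>> jog_arm([
  [0,0,5],
  [0,0,15],
  [0,0,30],
  [0,0,50],
  [0,0,70],
  [0,0,85],
  [0,0,90],
  [0,0,90],
], turn=[0,0,0,0,0,0,0,0])

```text
clock: 9.02
position: [0.5664, -0.1108, 0.1359]
ee_rot: [0.052, 0.999, -0.002, 0.002]
ft_force: [-0.3, -0.3, -0.5]
grip_width: 0.937
```

>>> jog_arm([
  [-5,20,0],
  [-15,55,0],
  [-25,90,0],
  [-38,125,0],
  [-52,160,0],
  [-65,190,0],
  [-77,215,0],
  [-87,237,0],
  [-94,253,0],
  [-97,259,0],
  [-97,259,0],
  [-97,259,0],
], turn=[0,0,0,0,0,0,0.5,1,1.5,1.5,1.5,1.5])

```text
clock: 10.02
position: [0.4695, 0.1473, 0.1355]
ee_rot: [0.039, 0.999, -0.002, 0.001]
ft_force: [1.1, 0.3, -1.1]
grip_width: 0.938
```

```bash
python3 st.py
python3 - <<'E'
from h import *
w=manip.camera('top'); save('t4',w['frame'])
o,m=tops(w,lambda u,v:.03 if u<390 else .07 if v<220 else .04)
for d in o: print(*[np.round(d[k],1) for k in('px','xy','size','ang')],d['z'])
w=manip.camera('wrist')
o,m=tops(w,vmin=110,amin=800)
for d in o: print('wrist',*[np.round(d[k],1) for k in('px','xy','size','ang')])
E
```

```text
t 10.0167 pos [469.5 147.3 135.5] jaw 85.56500081277406 tilt 0.2795088877436309 f [ 1.1  0.3 -1.1] g 0.9384019383916329
[206.2 457.2] [212.8 207.3] [50.3 19.7] 15.3 0.03
[283.2 446.9] [230.6 103.2] [74.3 31.4] 21.7 0.03
[199.5 329.2] [383.6 226.9] [58.2 18. ] 10.2 0.03
[427.5 293.2] [444.9 -96.7] [72.8 34.9] -5.6 0.04
[188.4 280.6] [458.8 244.5] [92.  18.8] 16.9 0.03
[208.8 302.6] [418.3 214.5] [188.6  22.2] 15.4 0.03
[250.5 338.7] [383.7 162.1] [290.3  54.7] 18.1 0.03
[186.8 230.1] [530.2 251.9] [42.5 31.3] -3.5 0.03
[637.4  91. ] [ 740.7 -395.2] [157.9   8.9] -3.1 0.07
wrist [310.4 391.8] [596.9 131.3] [40.6 40.3] 38.0
wrist [319.5 228.7] [467.1 148. ] [75.  35.8] -4.4
wrist [ 12.6 247.8] [465.8 -56.9] [135.6  29.4] -17.0
```

View pics/t4.png

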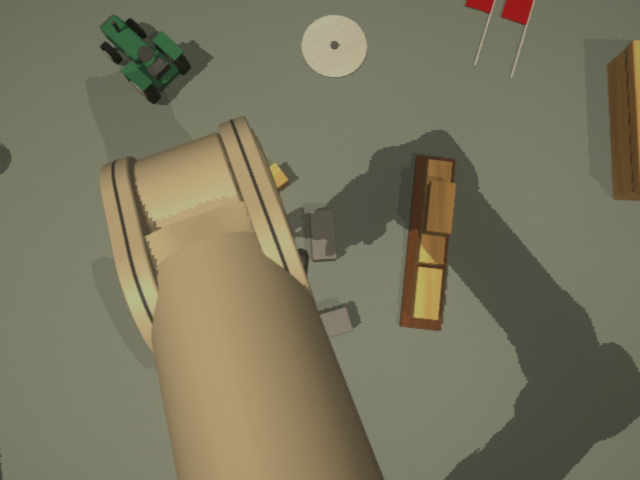

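The first brick sits over the far joint at about (440,206), in the arm's shadow. The wrist camera puts the second brick at (467.5,148.3), so I'll pick it now.

>>> jog_arm([
  [-1.5,1,-5],
  [-1.5,1,-20],
  [-1.5,1,-40],
  [-1.5,1,-60],
  [-1.5,1,-80],
  [-1.5,1,-98],
  [-1.5,1,-112],
  [-1.5,1,-121],
  [-1.5,1,-127],
  [-1.5,1,-130],
  [-1.5,1,-131],
  [-1.5,1,-131],
], turn=[0,0,0,0,0,0,0,0,0,0,0,0])

```text
clock: 11.12
position: [0.4688, 0.1476, 0.005]
ee_rot: [0.04, 0.999, -0.002, 0.002]
ft_force: [-0.2, 0.0, -0.8]
grip_width: 0.937
```

>>> jog_arm([
  [0,0,0],
  [0,0,0],
  [0,0,0],
  [0,0,0],
  [0,0,0],
  [0,0,0],
  [0,0,0],
  [0,0,0],
  [0,0,0],
  [0,0,0],
  [0,0,0],
  [0,0,0],
], turn=[0,0,0,0,0,0,0,0,0,0,0,0], grip=20, grip_force=35)

```text
clock: 12.12
position: [0.4691, 0.1478, 0.0055]
ee_rot: [0.04, 0.999, -0.002, 0.002]
ft_force: [-1.1, -0.3, 5.6]
grip_width: 0.417
```

>>> jog_arm([
  [0,0,5],
  [0,0,15],
  [0,0,30],
  [0,0,50],
  [0,0,70],
  [0,0,90],
  [0,0,110],
  [0,0,122],
  [0,0,128],
  [0,0,130],
  [0,0,130],
], turn=[0,0,0,0,0,0,0,0,0,0,0])

```text
clock: 13.03
position: [0.4691, 0.1478, 0.1358]
ee_rot: [0.04, 0.999, -0.001, 0.002]
ft_force: [0.5, 0.5, -0.5]
grip_width: 0.416
```

```bash
python3 st.py
```

```text
t 13.0333 pos [469.1 147.8 135.8] jaw 85.45309381722288 tilt 0.3160922239051939 f [ 0.5  0.5 -0.5] g 0.4156316247699903
```

>>> jog_arm([
  [1,-10,0],
  [2,-35,0],
  [4,-65,0],
  [6,-95,0],
  [8,-125,0],
  [10,-155,0],
  [12,-185,0],
  [14,-212,0],
  [16,-234,0],
  [17,-247,0],
  [17,-250,0],
  [17,-250,0],
], turn=[0,0,-0.2,-0.4,-0.6,-0.8,-1,-1,-1,-1,-1,-1])

```text
clock: 14.03
position: [0.4853, -0.1034, 0.135]
ee_rot: [0.049, 0.999, -0.002, 0.002]
ft_force: [-0.4, -0.1, -0.7]
grip_width: 0.419
```

```bash
python3 st.py
python3 - <<'E'
from h import *
w=manip.camera('top'); save('t5',w['frame'])
for zz in (.1605,.07):
  o,m=tops(w,lambda u,v:zz,vmin=100)
  for d in o:
    if 390<d['px'][0]<500: print(*[np.round(d[k],1) for k in('px','xy','size','ang')],d['z'])
E
```

```text
t 14.0333 pos [ 485.3 -103.4  135. ] jaw 84.3331978315989 tilt 0.26779920205626323 f [-0.4 -0.1 -0.7] g 0.41888753911036164
[433.2 288.5] [438.8 -81.3] [76.2 66.4] -8.0 0.1605
[435.6 198.8] [555.9 -82.2] [98.5 44.8] -6.1 0.1605
[433.2 288.5] [ 444.3 -103.1] [86.2 75.1] -8.0 0.07
[435.6 198.8] [ 576.8 -104.2] [111.5  50.7] -6.1 0.07
```

View pics/t5.png

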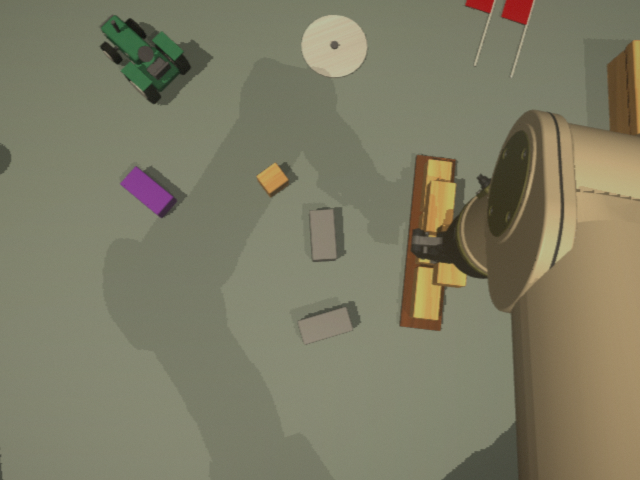

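The placed brick is centred over the far joint at about (440,206). The held one hangs near (452,270). Lowering.

>>> jog_arm([
  [0.5,1,-5],
  [0.5,1,-20],
  [0.5,1,-37],
  [0.5,1,-53],
  [0.5,1,-66],
  [0.5,1,-76],
  [0.5,1,-82],
  [0.5,1,-86],
  [0.5,1,-88],
  [0.5,1,-89],
  [0.5,1,-89.5],
  [0.5,1,-89.5],
], turn=[0,0,0,0,0,0,0,0,0,0,0,0])

```text
clock: 15.08
position: [0.4863, -0.1011, 0.046]
ee_rot: [0.049, 0.999, -0.001, 0.002]
ft_force: [0.3, 0.5, -1.2]
grip_width: 0.415
```

```bash
python3 st.py
```

```text
t 15.0833 pos [ 486.3 -101.1   46. ] jaw 84.42538362203817 tilt 0.2859805949035135 f [ 0.3  0.5 -1.2] g 0.4153231523848193
```

>>> jog_arm([
  [0,-0.5,-0.5],
  [0,-1,-1],
  [0,-1,-1.2],
  [0,-1,-1.2],
], turn=[0,0,0,0])

```text
clock: 15.42
position: [0.4867, -0.102, 0.0456]
ee_rot: [0.049, 0.999, -0.001, 0.002]
ft_force: [-1.6, 1.1, 8.1]
grip_width: 0.417
```

>>> jog_arm([
  [0,0,0],
  [0,0,0],
  [0,0,0],
  [0,0,0],
  [0,0,0],
  [0,0,0],
  [0,0,0],
  [0,0,0],
  [0,0,0],
  [0,0,0],
], turn=[0,0,0,0,0,0,0,0,0,0], grip=80)

```text
clock: 16.25
position: [0.4867, -0.102, 0.0456]
ee_rot: [0.049, 0.999, -0.001, 0.002]
ft_force: [0.4, 0.4, -0.3]
grip_width: 0.94
```

>>> jog_arm([
  [0,0,5],
  [0,0,15],
  [0,0,30],
  [0,0,50],
  [0,0,70],
  [0,0,95],
  [0,0,120],
  [0,0,140],
  [0,0,150],
  [0,0,150],
], turn=[0,0,0,0,0,0,0,0,0,0])

```text
clock: 17.08
position: [0.4879, -0.1022, 0.1982]
ee_rot: [0.049, 0.999, -0.001, 0.005]
ft_force: [0.2, -0.1, 0.3]
grip_width: 0.94
```

>>> jog_arm([
  [-5,20,0],
  [-15,55,0],
  [-25,90,0],
  [-35,125,0],
  [-45,160,0],
  [-55,195,0],
  [-65,230,0],
  [-75,265,0],
  [-85,300,0],
  [-95,330,0],
  [-105,355,0],
  [-110,370,0],
], turn=[0,0,0,0,0,0,0,0,0,0,0,0])

```text
clock: 18.08
position: [0.3757, 0.2703, 0.1968]
ee_rot: [0.047, 0.999, -0.001, 0.004]
ft_force: [0.6, 0.0, -1.4]
grip_width: 0.936
```

>>> jog_arm([
  [-10,15,0],
  [-25,45,0],
  [-42,75,0],
  [-60,105,0],
  [-80,135,0],
  [-100,165,0],
  [-115,190,0],
  [-120,200,0],
  [-120,200,0],
  [-120,200,0],
  [-120,200,0],
], turn=[0,0,0,0,0,0,0,0,0,0,0])

```text
clock: 19.0
position: [0.2568, 0.4689, 0.1961]
ee_rot: [0.048, 0.999, -0.002, 0.004]
ft_force: [-0.3, 0.3, -0.4]
grip_width: 0.933
```

```bash
python3 st.py
python3 - <<'E'
from h import *
w=manip.camera('top'); s=manip.camera('scene'); save('s6',s['frame'])
o,m=tops(w,lambda u,v:.03 if u<390 else .07,vmin=150)
for d in o: print(*[np.round(d[k],1) for k in('px','xy','size','ang')],d['z'])
big=cv2.resize(w['frame'][140:340,380:480],None,fx=4,fy=4,interpolation=cv2.INTER_CUBIC).copy()
e=np.array([np.cos(np.radians(-5.65)),np.sin(np.radians(-5.65))]);n=np.array([-e[1],e[0]])
for j in([484.5,-100.65],[564,-108.5]):
    b=np.array([j+sx*37*e+sy*18*n for sx,sy in((1,1),(1,-1),(-1,-1),(-1,1))])
    p=proj(w,np.c_[b/1000,np.full(4,.07)]); cv2.polylines(big,[((p-[380,140])*4).astype(int)],True,(0,0,255),1)
sc=cv2.resize(s['frame'][150:330,150:400],None,fx=1.6,fy=1.6)
c=np.zeros((600,800,3),np.uint8); bb=cv2.resize(big,(300,600)); c[:,:300]=bb; c[:sc.shape[0],400:][:, :sc.shape[1]]=sc
save('fin',c)
E
```

```text
t 19.0 pos [256.8 468.9 196.1] jaw 84.50816514542821 tilt 0.47306477464363383 f [-0.3  0.3 -0.4] g 0.9328318514878708
[426.5 303.6] [428.1 -88.5] [40.1 33.9] -5.7 0.07
[434.9 261.9] [ 486.2 -100.8] [73.2 35.3] -5.4 0.07
[271.7 177.4] [610.5 129.8] [35.6 33.1] -52.2 0.03
[439.8 193.8] [ 579.4 -109.4] [105.3  41. ] -0.7 0.07
[637.3  93. ] [ 737.7 -395.1] [163.8   8.9] -3.1 0.07
```

View pics/fin.png

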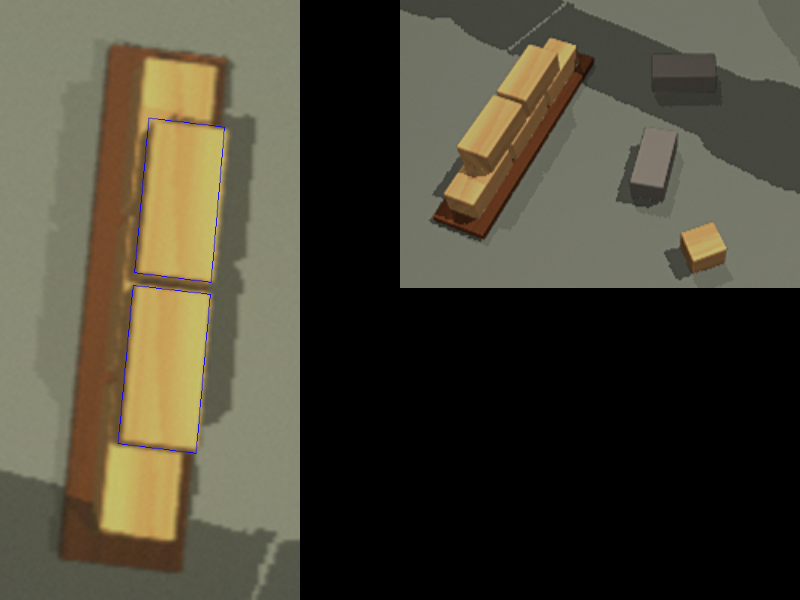

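Both bricks match their target outlines within about 2 mm, at crop (178,205) and (165,370). They lie flat, and the half brick hasn't moved. Handing in.

```bash
python3 -c "
from workcell import manip
print(manip.hand_in())"
```

```text
the job is handed in; nothing more can be done
None
```

I laid both loose pine bricks flat as the second course, one over each joint, and handed the job in at about 19 s of the 54 s allowed. The hand-in reports no verdict.

- **Near joint:** the last top picture puts this brick about 1.7 mm along the row and under 1 mm across from target. It is turned 0.3° from the wall, with clear space to the next brick.
- **Far joint:** this brick matches its target outline by eye in the same picture. The automatic fit there did not give a usable number, because it merged the brick with the wall brick next to it.
- **Other checks:** the half brick is within 0.5 mm of where it started. The grey and purple look-alikes were left alone, the gripper is clear of everything, and the highest force reading was about 8 N.

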